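Shut the exposure box and hold its shutter open at the mark

TASK

Get the grey exposure box ready and expose the plate: push its door fully shut until it snaps home on its catch, and only then pull the spring-loaded shutter on top out by its upright tab until its pointer lines up with the fin of the index clamp on the scale. The shutter springs back if let go, so keep it gripped and steady there: finish while still holding it at the mark, with the door shut and everything else on the table left standing where it is.

Things in the scene. Friction and masses are not known exactly. Their poses are not given: they have to be found in the camera images.
- exposure_box: Grey steel lamp box fixed to the table, 110 (x) x 240 (y) x 120 mm high. Origin: centre of its underside; own x to its back, y to its left, front faces -x. Front left: door; front right: fixed panel flush with the shut door, with a dial standing out 17 mm. On top, left: lamp housing (x -27 to 49, y 3 to 116, up to z 156 mm); right: shutter in two rails (tops at z 128).
- box_door (a joint): Angle of the box's door, rad: 0 = fully shut, grows as it opens to the robot. Grey panel 132 wide x 104 high x 10 mm, vertical hinge at its left (+y) edge; outer face 5 mm outside the hinge axis. Swings with slight friction. A spring ball catch resists from 0.13 to 0.05 rad (about 3 N, 100 mm from the hinge), then draws it home on its stop at 0 and holds it.
- door_hinge (a point): Point on the door's hinge axis at the middle of the door's height (63 mm above the table); box frame x -61, y +114 mm. It turns with the door: its y axis points along the panel from the free edge to the hinge, its x axis to the inner side of the panel. Keep the gripper clear of the tall taped carton that stands to the robot's front right (200 mm high; world x under 0.39 m, y under -0.28 m).
- door_free_edge (a point): Top corner of the door's free edge on the outer face, 135 mm from the hinge axis, 115 mm above the table. By it, at mid height, a small black finger lip (34 mm high) stands out 10 mm from the outer face, 125 to 131 mm from the hinge axis; the rest of the outer face is flat.
- shutter (a joint): Travel of the shutter slide in m: 0 = closed (home), grows to 0.08 as it is pulled out to the box's right (box -y). A spring always draws it back: about 5 N at 0, 9 N at 40 mm, 13 N at 80 mm.
- tab_top (a point): Centre of the top of the shutter's upright black tab, the part to grip: 36 (box x) x 10 (box y, the pull direction) x 37 mm high, top 166 mm above the table, at box x +10 mm, and y -45 mm when closed (43 mm clear of the lamp housing). At its foot lies a plate 22 mm long (y), top at z 129. Axes parallel to the box's.
- pointer_tip (a point): Tip of the thin steel pointer (3 mm) that sticks out from the tab's foot towards the box's front, 44 mm in front of the tab's centre line and centred on it in the pulling direction. Moves with the shutter.
- mark (a point): The mark: inner end of the thin upright dark fin (2 mm thick, 14 mm high) of a small aluminium index clamp, 14 mm wide, fixed on the scale on the box's top near its front edge, 25 to 68 mm right of the closed pointer. Axes parallel to the box's. Lined up = pointer_tip and mark have the same y in the box's frame.
- cup_orange: Bystander: open cup, 66 x 78 mm high, at the left. Origin: centre of its underside, as for all bystanders.
- spray_can: Bystander: spray can, 67 x 189 mm high, at the far left.
- jar_ink_a: Bystander: jar with black lid, 69 x 75 mm high, at the far right.
- jar_ink_b: Bystander: dark jar with cream lid, 73 x 85 mm high, at the left.
- bottle_yellowcap: Bystander: slim white bottle, 40 x 100 mm high, left of the box.
- tape_masking: Bystander: roll of masking tape lying flat, 90 x 18 mm high, left of the box.
- tip_box: Bystander: small carton, 65 x 44 x 29 mm, lying right of the box near its front.
- jar_clear: Bystander: white jar with black lid, 67 x 80 mm high, standing just right of the box near its back.

How it is judged:
On the way, in this order (a step that is already met when the one before it is completed fails the run):
1. the door is shut and seated on its catch, the shutter still closed (value of joint box_door below 0.02 rad and value of joint shutter below 0.01 m), for 0.3 s.
2. the shutter is held with its pointer at the mark, the door shut (value of joint box_door below 0.02 rad and y of pointer_tip in the frame of mark between -0.004 and 0.004 m), for 1 s.
At the end, for the whole second after the job is handed in: The door is within 0.02 rad of fully shut; the pointer is within 4 mm of the mark along the pull, at rest (under 10 mm/s), and the fingers still hold the shutter there (contact force over 2 N) against its spring (all of step 2 and contact force between the fingers and shutter above 2 N and velocity of joint shutter between -0.01 and 0.01 m/s); the arm keeps its last pose, push and grip.
It fails at once if the shutter is pulled more than 12 mm while the door is not shut (over 0.04 rad) (value of joint shutter above 0.012 m and value of joint box_door above 0.04 rad).
It fails at once if a bystander is shifted by more than 30 mm or tipped over (distance of any of cup_orange, jar_ink_a, jar_ink_b, bottle_yellowcap, tape_masking, tip_box, jar_clear, spray_can from where it was at the start of the episode above 0.03 m or angle between any of cup_orange, jar_ink_a, jar_ink_b, bottle_yellowcap, tape_masking, tip_box, jar_clear, spray_can's own z axis and vertical above 0.5 rad).
It also fails if it takes over 48 s, if anything falls off the work surface, if the arm or the gripper's body presses on something with over 40 N, if the wrist force passes 120 N, or if a joint passes its speed limit or range.

ROBOT

A 6-joint arm with a two-finger parallel gripper is mounted at the origin on the work surface; the furniture and walls round the work are solid. World frame = base frame: x ahead of the robot, y to its left, z up, the work surface at z = 0. Lengths are in m, angles in rad, forces in N, time in s.
With the tool pointing down it reaches from about 0.425 to 0.95 m from the base axis. Payload 3.5 kg.
Tool frame: the origin (TCP) lies midway between the tips of the shut fingers; the grasp point (between the pads) lies 19 mm behind it; z points along the fingers, y is the line along which they close (so a half turn about z gives the same grasp; the last joint's range is limited). The gripper opens to 85 mm and grips with 20 to 120 N. Pads are 22 mm wide; open, the fingers measure 114 mm over their backs; the gripper's body (76 mm by 85 mm) begins 54 mm behind the grasp point. The pads swing forward as they close: fully open they stand 13 mm farther back than shut.
Start: joints at [-1.423, 0.286, 1.577, -0, 1.279, -0.15], TCP at [0.198, -0.645, 0.231] pointing down, gripper open.
Joint ranges: [-2.77, 2.77], [-0.9, 2.22], [0.21, 2.48], [-1.53, 4.67], [0.24, 2.81], [-2.84, 2.84]. Speed limits (rad/s): [2.79, 2.79, 3.14, 3.14, 3.14, 3.14].

INTERFACE

Orientations are given as a unit quaternion [x, y, z, w].
In Python, from plant import ctrl gives the robot as it stands.
- The arm moves only by the tool send_rows, never from a script. Its argument "series" is a list that holds one entry, the list of rows, each a list of 7 numbers: the shift along the tool's x, y, z in cm, then the turn, a rotation vector about the tool's x, y, z in rad, then the opening, from -1 (shut) to 1 (fully open). In form: [[[x, y, z, rx, ry, rz, jaw], ...]]. A call has 1 to 10 rows; each row shifts and turns the commanded pose from where the row before left it, along the tool's axes as they then stand; what a row does not reach is not made up. A row lasts 1/8 s, in which the tool goes at most 62.5 mm and 10.7 degrees, less where a joint would pass 70% of its speed; a pose out of reach is approached as far as the arm can. A call is refused whole if a number of a shift passes 6.25 or a number of a turn 0.188, either way. A call with a gripper value outside its range is refused whole. The fingers move at their own pace and stop on an object; "force" is the grip in N (left out, the last holds). Time passes only in rows, so rows that do not move let the fingers close. It gives the time, the measured TCP pose, the force, the opening and the grip force at its end, in the units of the state.
- ctrl.get_state(): the state, without advancing time (a new reading comes with each control period).
- ctrl.read_camera(name): name is "scene" or "top" or "wrist"; returns a dict with "img" (384x512x3 uint8, red, green, blue), "fx", "fy", "cx", "cy" (pixels), "k1" (the pictures are not rectified: a ray, as slopes to the right and down, at radius r is drawn at 1 + k1 r^2 times it, then the intrinsics apply), "R" (3x3) and "t" (3): a world point X has camera coordinates R X + t; the wrist camera has in their place "hand_eye" (4x4, takes a point from camera to tool coordinates, whose origin is the TCP and whose axes are the flange's). Camera axes: x right, y down, z forward; pixel columns grow to the right and rows downward; lengths in m; the calibration is good to about 2 mm. A picture is of the moment at which its call begins: read the wrist's pose just before it. There is no depth.
- ctrl.sign_off(): hands the job in; it is judged then, once.
The state is a dict: "time": time; "qpos": joint angles; "dq": joint speeds; "joint_efforts": joint torques, N m; "eef_pos": TCP position; "tcp_rot": TCP orientation; "contact_force": force on the tool from outside, world axes, zero at the start; "wrist_torque": the same for the moment, N m; "opening": opening from 0.0 (shut) to 1.0 (fully open); "finger_force": force on a finger pad.
Only numpy, scipy, OpenCV 4.12 (cv2) and the standard library are available. Lean on these libraries where they do the work, as an engineer would, in place of code of your own. Each camera call takes 0.05 s, during which the arm holds its last target. There are 200 camera calls.

## Working session

There is one attempt and no reset: what is moved stays moved. The work goes in short steps, Python scripts to look and compute and a tool call to move; the robot and the scene stay as the last step left them, time stands still between calls to the robot, and variables do not carry over. Pictures are saved under pics/ and viewed, at most 10 in all, crops included, and the job is handed in when it is done.

Besides the shell and the picture viewer there is one more tool, called after ">>>" in YAML: its name, and indented under it one key for each argument. send_rows: Moves the arm, as the interface text tells. Its arguments: {"type":"object","properties":{"series":{"type":"array"},"force":{"type":"number"}},"required":["series"]}

```bash
mkdir -p pics
cat > h.py <<'E'
import numpy as np, cv2
from scipy.spatial.transform import Rotation as Ro
from plant import ctrl
def cam(name, fn=None):
    s=ctrl.get_state(); c=ctrl.read_camera(name)
    if fn: cv2.imwrite('pics/'+fn, c['img'][:,:,::-1])
    c=dict(c)
    if name=='wrist':
        T=np.eye(4); T[:3,:3]=Ro.from_quat(s['tcp_rot']).as_matrix(); T[:3,3]=s['eef_pos']
        M=np.linalg.inv(T@np.array(c['hand_eye'])); c['R']=M[:3,:3]; c['t']=M[:3,3]
    return c
def proj(c,X):
    p=np.array(c['R'])@np.array(X,float)+np.array(c['t']); a=p[:2]/p[2]; a=a*(1+c['k1']*(a@a))
    return np.array([c['fx']*a[0]+c['cx'],c['fy']*a[1]+c['cy']])
def ray(c,u,v):
    d=np.array([(u-c['cx'])/c['fx'],(v-c['cy'])/c['fy']]); a=d.copy()
    for _ in range(20): a=d/(1+c['k1']*(a@a))
    R=np.array(c['R']); return -R.T@np.array(c['t']), R.T@np.array([a[0],a[1],1])
def atz(c,u,v,z):
    o,d=ray(c,u,v); return o+d*(z-o[2])/d[2]
E
python3 - <<'E'
from h import *
import pickle
d={}
for n in('top','scene'):
    c=cam(n); d[n]=c
    cv2.imwrite(f'pics/{n}0.png',cv2.resize(c['img'][:,:,::-1],(800,600),interpolation=cv2.INTER_CUBIC))
    print(n,c['fx'],c['k1'],-np.array(c['R']).T@c['t'])
pickle.dump(d,open('c0.pkl','wb'))
s=ctrl.get_state();print(s)
E
```

```text
top 483.4766508301179 0.027138152278803538 [ 0.34992295 -0.00699053  1.58622313]
scene 402.6097984682044 -0.02356629441695613 [ 1.37111227 -0.77391726  0.81121543]
{'time': 0.1, 'qpos': array([-1.42301008e+00,  2.87102711e-01,  1.57805207e+00,  2.58234411e-05,
        1.27860881e+00, -1.50017861e-01]), 'dq': array([-0.00082503, -0.00208001, -0.00266162,  0.00084545, -0.00010429,
        0.00010064]), 'joint_efforts': array([ 1.03395763e-03, -4.07294583e+01, -2.93699384e+01, -1.37901789e-04,
        3.41254192e-03,  3.45217806e-06]), 'eef_pos': array([ 0.19799245, -0.64467765,  0.23005679]), 'tcp_rot': array([ 9.88934528e-01,  1.48348649e-01,  1.35715898e-05, -1.08545371e-03]), 'contact_force': array([-0.36284046, -0.2796868 ,  0.55896983]), 'wrist_torque': array([ 0.04379162, -0.02397036,  0.07570598]), 'finger_force': 0.0, 'opening': 1.0020946348865343}
```

View pics/top0.png

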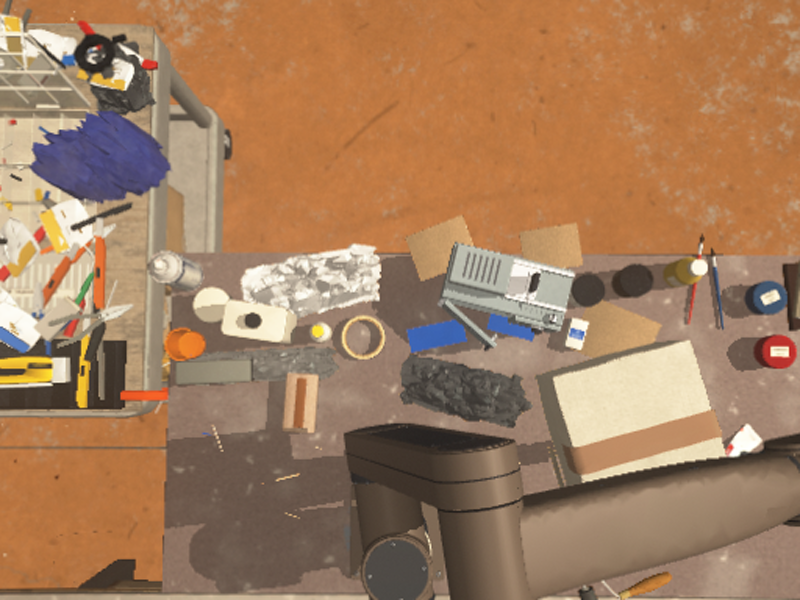

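View pics/scene0.png

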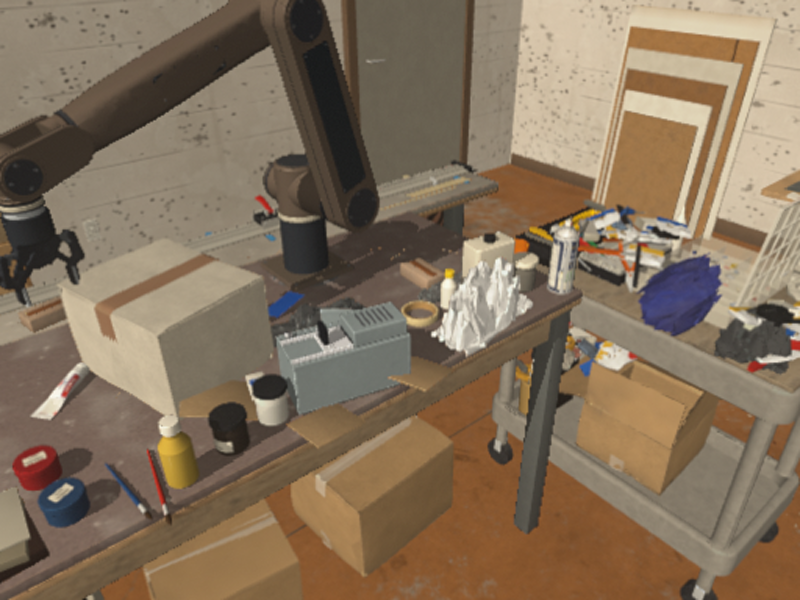

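The top view shows the box at about (445–575, 243–330), with its door ajar from (445,303) to (492,345). The tab is at (533,282), and the tall carton is at lower right. I'll enlarge the box.

Run:
```python
from h import *
import pickle
d=pickle.load(open('c0.pkl','rb'))
i=d['top']['img'][150:225,278:378,::-1]
cv2.imwrite('pics/t1.png',cv2.resize(i,None,fx=8,fy=8,interpolation=cv2.INTER_CUBIC))
```

```text
(no output)
```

View pics/t1.png

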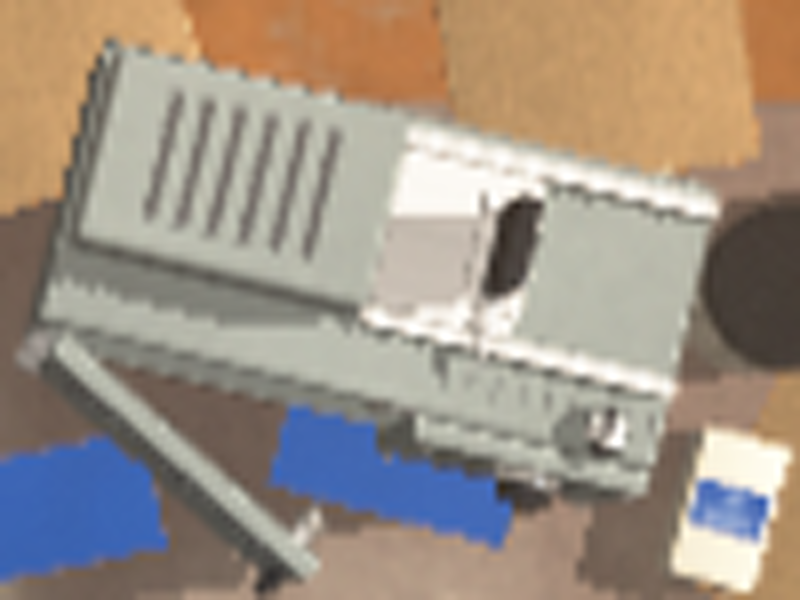

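The crop shows the lamp housing corners (118,50), (408,118), (362,305) and (80,240), and the box's front right corner at (645,492). The tab is at about (515,245), the clamp at about (600,430), and the door's free end at about (290,578).

Run:
```python
from h import *
import pickle
from scipy.optimize import least_squares
d=pickle.load(open('c0.pkl','rb'));c=d['top']
N=lambda x,y:np.array([278+(x+.5)/8-.5,150+(y+.5)/8-.5])
P=[((49,116,156),(118,50)),((49,3,156),(408,118)),((-27,116,156),(80,240)),((-27,3,156),(362,303)),((-55,-120,120),(645,492)),((-55,120,120),(40,318)),((10,-45,166),(517,245))]
def W(p,b): 
    X=np.array(b)/1000; cs,sn=np.cos(p[2]),np.sin(p[2]); return np.array([p[0]+cs*X[0]-sn*X[1],p[1]+sn*X[0]+cs*X[1],X[2]])
f=lambda p:np.concatenate([(proj(c,W(p,b))-N(*q)) for b,q in P])
r=least_squares(f,[.6,-.2,-.2]); p=r.x
print(p,np.round(r.fun.reshape(-1,2)*8))
np.save('box.npy',p)
h=W(p,(-61,114,115)); 
for q in[(318,570),(282,590),(300,572)]:
    e=atz(c,*N(*q),.115); v=e-h; th=np.arctan2(v[1],v[0]); print('edge',e,np.linalg.norm(v[:2]),'angle',(th-(p[2]-np.pi/2)+np.pi)%(2*np.pi)-np.pi)
for q in[(600,430),(575,420),(620,440)]:
    e=atz(c,*N(*q),.13); l=e-[p[0],p[1],0]; cs,sn=np.cos(p[2]),np.sin(p[2]); print('clamp',[cs*l[0]+sn*l[1],-sn*l[0]+cs*l[1]])
print('hinge',h,'tab',W(p,(10,-45,166)))
for n,q,z in [('tipbox',(735,510),.029),('jarclear',(790,285),.08)]: print(n,atz(c,*N(*q),z))
```

```text
[ 0.49744008 -0.21515204 -0.25411002] [[  2.  -7.]
 [  6.   2.]
 [-11.  -1.]
 [  2.  14.]
 [  4. -13.]
 [ -6.  -1.]
 [  2.   6.]]
edge [ 0.37901606 -0.19304466  0.115     ] 0.13593057650930643 angle -0.4504366758922118
edge [ 0.37136915 -0.17936725  0.115     ] 0.13128636989127912 angle -0.5625253772641852
edge [ 0.37822054 -0.18622081  0.115     ] 0.1313428956046644 angle -0.48871106590998403
clamp [np.float64(-0.04275285359678925), np.float64(-0.09606033130654078)]
clamp [np.float64(-0.04150172796983204), np.float64(-0.08608473190482034)]
clamp [np.float64(-0.044484490615070996), np.float64(-0.10421670720819139)]
hinge [ 0.46705673 -0.08947844  0.115     ] tab [ 0.49580667 -0.26122081  0.166     ]
tipbox [ 0.40572932 -0.37118948  0.029     ]
jarclear [ 0.49175869 -0.38186243  0.08      ]
```

>>> send_rows:
  series:
    - [[0, 0, -4, 0, 0, 0.138, -1], [0, 0, -4, 0, 0, 0.138, -1], [0, 0, -3, 0, 0, 0.138, -1], [0, 0, -2, 0, 0, 0.138, -1], [1, -5.6, 0, 0, 0, 0, -1], [1, -5.6, 0, 0, 0, 0, -1], [1, -5.6, 0, 0, 0, 0, -1], [1, -5.6, 0, 0, 0, 0, -1], [1, -5.6, 0, 0, 0, 0, -1], [1, -5.6, 0, 0, 0, 0, -1]]

```text
time: 1.35
eef_pos: [0.341, -0.3332, 0.3608]
tcp_rot: [0.992, -0.127, -0.0, -0.0]
contact_force: [0.6, 0.4, 0.4]
opening: -0.002
finger_force: 0.0
```

```bash
cat >> h.py <<'E'
def st(msg=''):
    s=ctrl.get_state(); p=np.load('box.npy'); cs,sn=np.cos(p[2]),np.sin(p[2])
    R=Ro.from_quat(s['tcp_rot']).as_matrix(); l=s['eef_pos'][:2]-p[:2]
    print(msg,'t',s['time'],'box xyz mm',np.round(1000*np.array([cs*l[0]+sn*l[1],-sn*l[0]+cs*l[1],s['eef_pos'][2]]),1),'yaw err',round(np.arctan2(R[1,0],R[0,0])-p[2],4),'toolz',np.round(R[:,2],3),'F',np.round(s['contact_force'],1),'q',np.round(s['qpos'],2),'open',round(s['opening'],3),'ff',round(s['finger_force'],1),'r',np.hypot(*s['eef_pos'][:2]))
E
python3 -c "
from h import *
st()"
```

```text
t 1.35 box xyz mm [-121.8 -153.6  360.8] yaw err -0.0005 toolz [-0.     0.001 -1.   ] F [0.6 0.4 0.4] q [-0.99 -0.24  1.88  0.    1.5   0.84] open -0.002 ff 0.0 r 0.4767466123505281
```

>>> send_rows:
  series:
    - [[1.5, -4.5, 0, 0, 0, 0, -1], [1.5, -4.5, 0, 0, 0, 0, -1], [1.2, -4.4, 0, 0, 0, 0, -1], [0, 0, 0, 0, 0, 0, -1]]

```text
time: 1.85
eef_pos: [0.4158, -0.2137, 0.361]
tcp_rot: [0.992, -0.124, -0.0, -0.0]
contact_force: [-0.6, -0.8, -0.1]
opening: -0.005
finger_force: 0.0
```

```bash
python3 -c "
from h import *
import pickle
st()
c=cam('wrist');pickle.dump(c,open('w1.pkl','wb'))
cv2.imwrite('pics/w1.png',cv2.resize(c['img'][:,:,::-1],(800,600),interpolation=cv2.INTER_CUBIC))"
```

```text
t 1.85 box xyz mm [-79.4 -19.1 361. ] yaw err 0.0047 toolz [-0.     0.001 -1.   ] F [-0.6 -0.8 -0.1] q [-0.69 -0.26  1.9   0.    1.51  1.13] open -0.005 ff 0.0 r 0.4674755349858561
```

View pics/w1.png

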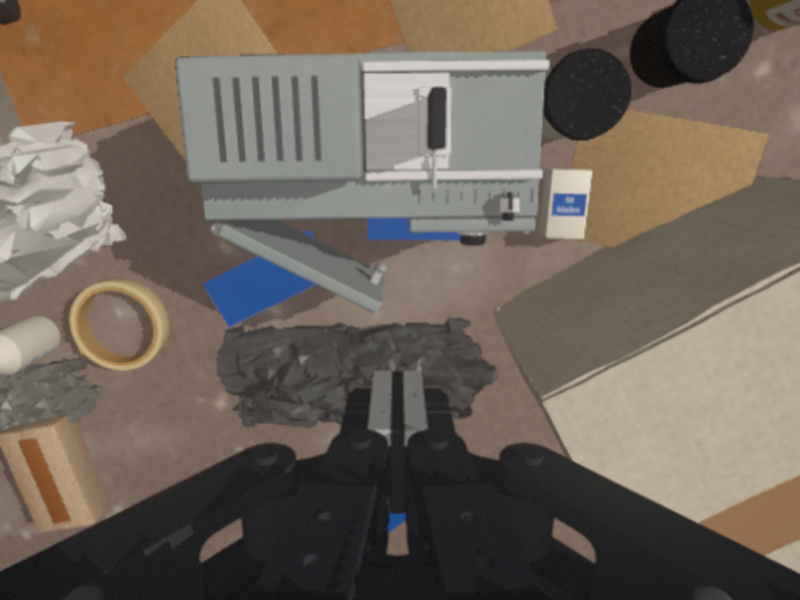

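The wrist view, aligned with the box, shows the housing corners at about (178,58), (362,52), (363,180) and (190,182). The tab top is at (437,118), the pointer tip at (434,185) and the clamp fin at about (510,210). The door's free end is at (378,305).

Run:
```python
import cv2,pickle
c=pickle.load(open('w1.pkl','rb'))
i=c['img'][45:155,250:366,::-1]
cv2.imwrite('pics/w1c.png',cv2.resize(i,None,fx=5.4,fy=5.4,interpolation=cv2.INTER_CUBIC))
```

```text
(no output)
```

View pics/w1c.png

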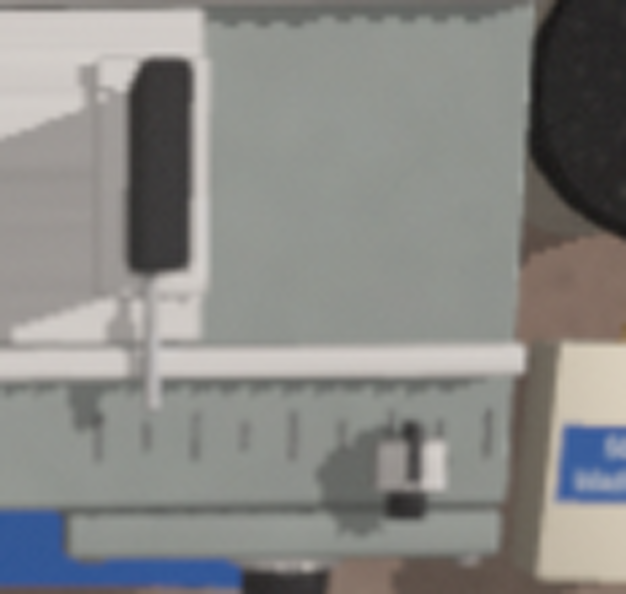

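The crop shows the pointer tip at (152,405) and the fin at (411,425) to (414,490). Scale ticks sit about 49 px apart.

```bash
cat > fit.py <<'E'
from h import *
import pickle
from scipy.optimize import least_squares
c=pickle.load(open('w1.pkl','rb')); ct=pickle.load(open('c0.pkl','rb'))['top']
A=lambda x,y:np.array([(x+.5)*.64-.5,(y+.5)*.64-.5]); B=lambda x,y:np.array([250+(x+.5)/5.4-.5,45+(y+.5)/5.4-.5])
def W(p,b): 
    X=np.array(b)/1000; cs,sn=np.cos(p[2]),np.sin(p[2]); return np.array([p[0]+cs*X[0]-sn*X[1],p[1]+sn*X[0]+cs*X[1],X[2]])
P=[((49,116,156),A(178,58)),((49,3,156),A(362,52)),((-27,116,156),A(190,182)),((-27,3,156),A(363,180)),((-55,120,120),A(205,219)),((10,-40,166),B(131,165)),((10,-50,166),B(191,165)),((28,-45,166),B(162,58)),((-8,-45,166),B(160,271))]
f=lambda p:np.concatenate([proj(c,W(p,b))-q for b,q in P])
r=least_squares(f,[.497,-.215,-.254]);p=r.x
print(p,np.round(r.fun.reshape(-1,2),1))
np.save('box.npy',p); cs,sn=np.cos(p[2]),np.sin(p[2])
def loc(e): l=e-[p[0],p[1],0]; return np.round(1000*np.array([cs*l[0]+sn*l[1],-sn*l[0]+cs*l[1]]),1)
for z in (.13,.134): print('ptr',z,loc(atz(c,*B(152,405),z)))
for z in (.127,.13,.134,.138): print('fin',z,loc(atz(c,*B(411,425),z)),loc(atz(c,*B(414,488),z)))
for q in[(374,311),(383,303),(213,228)]: print('door',loc(atz(c,*A(*q),.115)))
for q in[(588,93),]: print('jarclear',loc(atz(c,*A(*q),.08)))
E
python3 fit.py
```

```text
[ 0.496512   -0.21470339 -0.23847127] [[-3.1 -1.6]
 [-1.8  0.1]
 [-1.8  0.8]
 [-0.2  0.5]
 [ 0.   0.8]
 [ 1.9  0.3]
 [ 1.4  0.2]
 [ 1.7 -0.3]
 [ 1.7  0.4]]
ptr 0.13 [-33.1 -44.5]
ptr 0.134 [-32.8 -44.3]
fin 0.127 [-37.7 -97.1] [-50.4 -98.3]
fin 0.13 [-37.5 -96.5] [-50.  -97.6]
fin 0.134 [-37.2 -95.6] [-49.6 -96.8]
fin 0.138 [-36.9 -94.8] [-49.2 -96. ]
door [-126.2   -0.2]
door [-119.9   -7.2]
door [-61.4 116.5]
jarclear [  32.2 -162.8]
```

>>> send_rows:
  series:
    - [[0, -5.1, 0, 0, 0, -0.011, -1], [0, -5.1, 0, 0, 0, 0, -1], [-0.7, 0, 5.5, 0, 0, 0, -1], [-1, 0, 5.5, 0, 0, 0, -1], [-1, 0, 5.5, 0, 0, 0, -1], [0, 0, 3.5, 0, 0, 0, -1], [0, 0, 0, 0, 0, 0, -1]]

```text
time: 2.78
eef_pos: [0.4114, -0.1106, 0.1582]
tcp_rot: [0.992, -0.122, -0.004, -0.001]
contact_force: [0.2, -1.3, 0.7]
opening: 0.002
finger_force: 0.0
```

```bash
python3 -c "
from h import *
st()"
```

```text
t 2.775 box xyz mm [-107.3   81.1  158.2] yaw err -0.0066 toolz [-0.007  0.003 -1.   ] F [ 0.2 -1.3  0.7] q [-0.5  -0.21  2.23 -0.    1.13  1.31] open 0.002 ff 0.0 r 0.42595771737176785
```

>>> send_rows:
  series:
    - [[0, 0, 3, 0, 0, 0, -1], [0, 0, 2.5, 0, 0, 0, -1], [0, 0, 1.5, 0, 0, 0, -1], [0, 0, 0, 0, 0, 0, -1]]

```text
time: 3.28
eef_pos: [0.414, -0.1111, 0.0916]
tcp_rot: [0.993, -0.122, -0.0, -0.0]
contact_force: [-0.3, -0.4, 0.5]
opening: -0.003
finger_force: 0.0
```

```bash
python3 -c "
from h import *
st()"
```

```text
t 3.275 box xyz mm [-104.6   81.2   91.6] yaw err -0.0053 toolz [-0.  0. -1.] F [-0.3 -0.4  0.5] q [-0.5  -0.1   2.27 -0.    0.97  1.31] open -0.003 ff 0.0 r 0.42868821541507685
```

>>> send_rows:
  series:
    - [[0.95, 0, 0, 0, 0, 0, -1], [0.1, 1, 0, 0, 0, 0, -1], [0, 1, 0, 0, 0, 0, -1], [0.1, 1.1, 0, 0, 0, 0, -1], [0.1, 1.1, 0, 0, 0, 0, -1], [0.2, 0.6, 0, 0, 0, 0, -1], [0.2, 0.6, 0, 0, 0, 0, -1], [0, 0, 0, 0, 0, 0, -1]]

```text
time: 4.28
eef_pos: [0.4171, -0.1676, 0.0914]
tcp_rot: [0.993, -0.122, 0.0, 0.0]
contact_force: [0.3, 0.5, -0.5]
opening: 0.002
finger_force: 0.0
```

```bash
python3 -c "
from h import *
st()"
```

```text
t 4.275 box xyz mm [-88.3  27.   91.4] yaw err -0.0053 toolz [ 0. -0. -1.] F [ 0.3  0.5 -0.5] q [-0.61 -0.05  2.22 -0.    0.97  1.21] open 0.002 ff 0.0 r 0.44951469762504753
```

>>> send_rows:
  series:
    - [[0.3, 0.6, 0, 0, 0, 0, -1], [0.3, 0.6, 0, 0, 0, 0, -1], [0.25, 0, 0, 0, 0, 0, -1], [0.25, 0, 0, 0, 0, 0, -1], [0, 0, 0, 0, 0, 0, -1]]

```text
time: 4.9
eef_pos: [0.4258, -0.1821, 0.092]
tcp_rot: [0.993, -0.121, 0.001, 0.001]
contact_force: [-0.3, 0.2, -0.2]
opening: -0.002
finger_force: 0.0
```

```bash
python3 -c "
from h import *
st()"
```

```text
t 4.9 box xyz mm [-76.4  15.   92. ] yaw err -0.0045 toolz [ 0.002 -0.002 -1.   ] F [-0.3  0.2 -0.2] q [-0.62 -0.02  2.19 -0.    0.96  1.19] open -0.002 ff 0.0 r 0.46307716787821696
```

>>> send_rows:
  series:
    - [[0.2, 0, 0, 0, 0, 0, -1], [0.2, 0, 0, 0, 0, 0, -1], [0.1, 0, 0, 0, 0, 0, -1], [0, 0, 0, 0, 0, 0, -1]]

```text
time: 5.4
eef_pos: [0.4265, -0.182, 0.0916]
tcp_rot: [0.993, -0.12, -0.005, -0.001]
contact_force: [-13.2, 1.4, 10.7]
opening: -0.002
finger_force: 6.9
```

```bash
python3 -c "
from h import *
import pickle
st()
c=cam('wrist');pickle.dump(c,open('w2.pkl','wb'))
cv2.imwrite('pics/w2.png',c['img'][:,:,::-1])"
```

```text
t 5.4 box xyz mm [-75.8  15.2  91.6] yaw err -0.0029 toolz [-0.01   0.002 -1.   ] F [-13.2   1.4  10.7] q [-0.62 -0.01  2.18 -0.    0.98  1.19] open -0.002 ff 6.9 r 0.4636918604531343
```

View pics/w2.png

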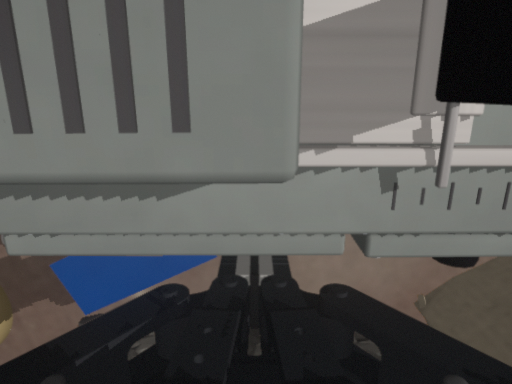

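Door outer edge is level with the fixed panel's edge (both at row ≈254), parallel, and the push met a 13 N stop: it is shut. Now I'll go to the tab.

>>> send_rows:
  series:
    - [[-1, 0, 0, 0, 0, 0, -1], [-1.2, 0, -2, 0, 0, 0, -0.5], [0, 0, -5, 0, 0, 0, -0.06], [0, 0, -5.5, 0, 0, 0, -0.06], [3.5, 2, -2, 0, 0, 0, -0.06], [3.5, 2, 0, 0, 0, 0, -0.06], [3.5, 2, 0, 0, 0, 0, -0.06], [0, 0, 0, 0, 0, 0, -0.06]]

```text
time: 6.45
eef_pos: [0.497, -0.2624, 0.2362]
tcp_rot: [0.993, -0.122, 0.001, 0.0]
contact_force: [0.3, 0.2, 0.4]
opening: 0.471
finger_force: 0.0
```

```bash
python3 -c "
from h import *
st()"
```

```text
t 6.45 box xyz mm [ 11.8 -46.3 236.2] yaw err -0.0057 toolz [ 0.001 -0.001 -1.   ] F [0.3 0.2 0.4] q [-0.67  0.03  1.85  0.    1.25  1.15] open 0.471 ff 0.0 r 0.5620335629454547
```

>>> send_rows:
  series:
    - [[0, 0, 4, 0, 0, -0.005, -0.06], [-0.1, -0.1, 3, 0, 0, 0, -0.06], [0, 0, 1.5, 0, 0, 0, -0.06], [0, 0, 1.5, 0, 0, 0, -0.06], [0, 0, 0, 0, 0, 0, -0.06]]

```text
time: 7.08
eef_pos: [0.4946, -0.2592, 0.1357]
tcp_rot: [0.993, -0.119, -0.0, -0.0]
contact_force: [0.0, 0.1, 0.1]
opening: 0.474
finger_force: 0.0
```

```bash
python3 -c "
from h import *
import pickle
st()
c=cam('wrist')
cv2.imwrite('pics/w3.png',c['img'][:,:,::-1])"
```

```text
t 7.075 box xyz mm [  8.6 -43.7 135.7] yaw err 0.0004 toolz [-0.001  0.001 -1.   ] F [0.  0.1 0.1] q [-0.66  0.13  1.94  0.    1.07  1.14] open 0.474 ff 0.0 r 0.5583859604083815
```

View pics/w3.png

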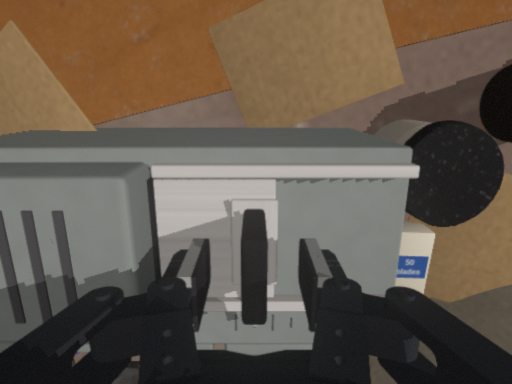

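The tab (col 255) is centred between the pads (cols 205 and 308). Close the gripper.

>>> send_rows:
  series:
    - [[0, 0, 0, 0, 0, 0, -1], [0, 0, 0, 0, 0, 0, -1], [0, 0, 0, 0, 0, 0, -1], [0, 0, 0, 0, 0, 0, -1]]
  force: 80

```text
time: 7.62
eef_pos: [0.4957, -0.2595, 0.1377]
tcp_rot: [0.993, -0.119, 0.001, -0.0]
contact_force: [-0.5, 2.9, 5.0]
opening: 0.1
finger_force: 79.2
```

```bash
python3 -c "
from h import *
st()"
```

```text
t 7.625 box xyz mm [  9.8 -43.7 137.7] yaw err 0.0002 toolz [ 0.002 -0.    -1.   ] F [-0.5  2.9  5. ] q [-0.66  0.13  1.94  0.    1.07  1.14] open 0.1 ff 79.2 r 0.5594978651892315
```

>>> send_rows:
  series:
    - [[0, 0.7, 0, 0, 0, 0, -1], [0, 0.7, 0, 0, 0, 0, -1], [0, 0.7, 0, 0, 0, 0, -1], [0, 0.7, 0, 0, 0, 0, -1], [0, 0.7, 0, 0, 0, 0, -1], [0, 0.7, 0, 0, 0, 0, -1], [0, 0.7, 0, 0, 0, 0, -1], [0, 0.2, 0, 0, 0, 0, -1], [0, 0, 0, 0, 0, 0, -1]]

```text
time: 8.75
eef_pos: [0.4841, -0.3072, 0.1377]
tcp_rot: [0.993, -0.119, 0.001, -0.002]
contact_force: [1.9, 9.5, 7.2]
opening: 0.1
finger_force: 79.5
```

```bash
python3 -c "
from h import *
import pickle
st()
for n in('top','wrist','scene'):
    c=cam(n);pickle.dump(c,open(n+'4.pkl','wb'))
    p=np.load('box.npy');cs,sn=np.cos(p[2]),np.sin(p[2])
    b=np.array([-.036,-.095]);X=[p[0]+cs*b[0]-sn*b[1],p[1]+sn*b[0]+cs*b[1],.13]
    u,v=proj(c,X).round().astype(int);print(n,u,v)
    i=c['img'][max(v-38,0):v+38,max(u-25,0):u+25,::-1]
    cv2.imwrite('pics/'+n+'4.png',i)
ims=[cv2.resize(cv2.imread('pics/'+n+'4.png'),(266,400),interpolation=cv2.INTER_CUBIC) for n in('top','wrist','scene')]
cv2.imwrite('pics/m4.png',np.hstack(ims))"
```

```text
t 8.75 box xyz mm [  9.8 -92.8 137.7] yaw err -0.0001 toolz [ 0.002  0.004 -1.   ] F [1.9 9.5 7.2] q [-0.74  0.16  1.91  0.01  1.08  1.06] open 0.1 ff 79.5 r 0.5733383404601107
top 353 201
wrist 257 326
scene 186 214
```

View pics/m4.png

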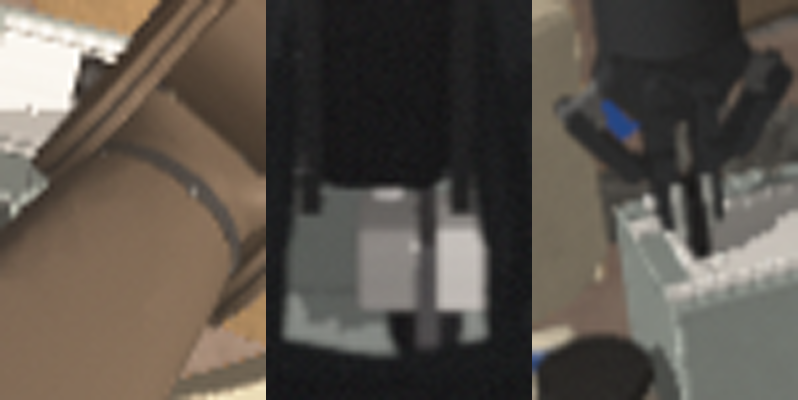

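The wrist crop shows the clamp between the fingers: fin at crop x ≈428, bright pointer tip at x ≈388. The pointer is still a few mm short.

Run:
```python
from h import *
import pickle
c=pickle.load(open('wrist4.pkl','rb'));p=np.load('box.npy');cs,sn=np.cos(p[2]),np.sin(p[2])
def loc(e): l=e-[p[0],p[1],0]; return np.round(1000*np.array([cs*l[0]+sn*l[1],-sn*l[0]+cs*l[1]]),1)
N=lambda x,y:(232+(x-266)/5.32-.4,288+y/5.263-.4)
for q in[(388,193),(428,193),(426,230),(424,310),(358,230),(487,230)]: print(q,[loc(atz(c,*N(*q),z)) for z in(.128,.132,.136)])
i=c['img'][316:356,230:282,::-1].astype(float)
i=np.clip(i*1.8,0,255).astype('uint8')
cv2.imwrite('pics/w4b.png',cv2.resize(i,None,fx=14,fy=14,interpolation=cv2.INTER_CUBIC))
```

```text
(388, 193) [array([-36.4, -93.5]), array([-33.4, -93.5]), array([-30.5, -93.5])]
(428, 193) [array([-36.4, -97.4]), array([-33.4, -97.3]), array([-30.4, -97.2])]
(426, 230) [array([-40.8, -97.3]), array([-37.7, -97.2]), array([-34.6, -97.1])]
(424, 310) [array([-50.5, -97.1]), array([-47.1, -97. ]), array([-43.8, -97. ])]
(358, 230) [array([-40.8, -90.5]), array([-37.7, -90.6]), array([-34.6, -90.7])]
(487, 230) [array([ -40.8, -103.3]), array([ -37.7, -103.1]), array([ -34.6, -102.9])]
```

View pics/w4b.png

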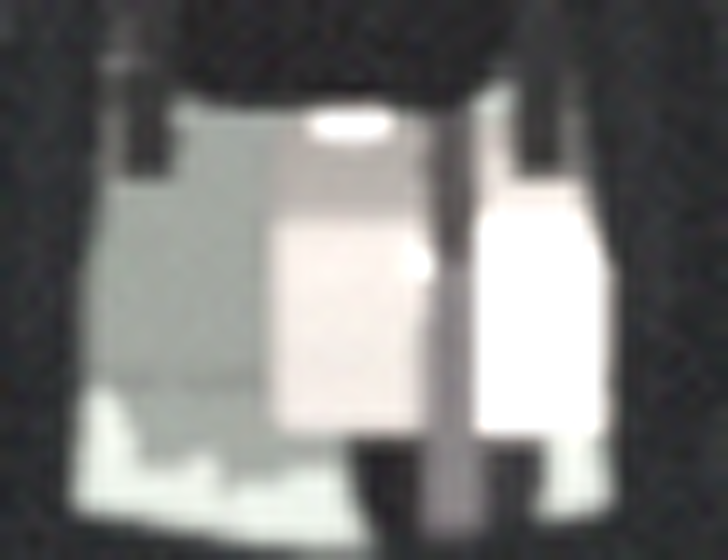

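Pointer at x≈350 and fin at x≈453 in this crop, so it needs about 3.8 mm more.

>>> send_rows:
  series:
    - [[0, 0.2, 0, 0, 0, 0, -1], [0, 0.18, 0, 0, 0, 0, -1], [0, 0, 0, 0, 0, 0, -1], [0, 0, 0, 0, 0, 0, -1]]

```text
time: 9.4
eef_pos: [0.4832, -0.3106, 0.1377]
tcp_rot: [0.993, -0.119, 0.001, -0.002]
contact_force: [2.3, 9.7, 7.7]
opening: 0.106
finger_force: 79.5
```

Run:
```python
from h import *
st()
c=cam('wrist')
i=np.clip(c['img'][316:356,230:282,::-1].astype(float)*1.8,0,255).astype('uint8')
cv2.imwrite('pics/w5.png',cv2.resize(i,None,fx=14,fy=14,interpolation=cv2.INTER_CUBIC))
```

```text
t 9.4 box xyz mm [  9.8 -96.3 137.7] yaw err 0.0002 toolz [ 0.002  0.004 -1.   ] F [2.3 9.7 7.7] q [-0.75  0.16  1.9   0.01  1.08  1.06] open 0.106 ff 79.5 r 0.5744488190529339
```

View pics/w5.png

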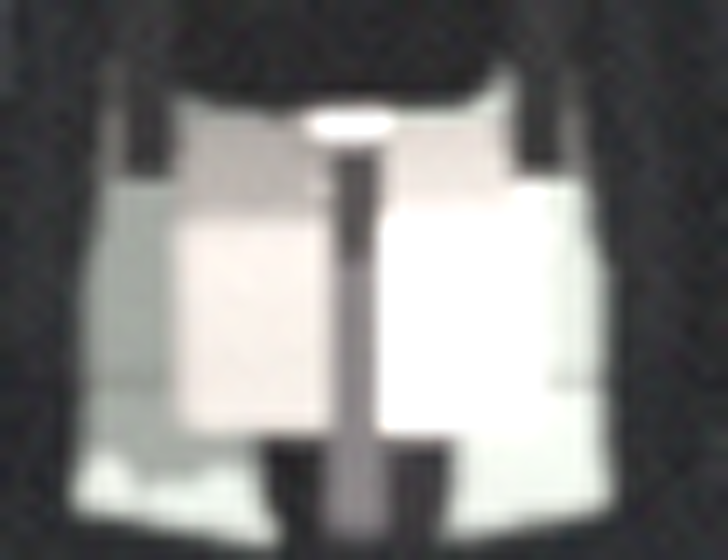

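The pointer (x≈350) now lines up with the fin (x≈356), within about 0.3 mm. Hold for over 1 s, then hand in.

>>> send_rows:
  series:
    - [[0, 0, 0, 0, 0, 0, -1], [0, 0, 0, 0, 0, 0, -1], [0, 0, 0, 0, 0, 0, -1], [0, 0, 0, 0, 0, 0, -1], [0, 0, 0, 0, 0, 0, -1], [0, 0, 0, 0, 0, 0, -1], [0, 0, 0, 0, 0, 0, -1], [0, 0, 0, 0, 0, 0, -1], [0, 0, 0, 0, 0, 0, -1], [0, 0, 0, 0, 0, 0, -1]]

```text
time: 10.7
eef_pos: [0.4833, -0.3106, 0.1377]
tcp_rot: [0.993, -0.119, 0.001, -0.002]
contact_force: [1.4, 10.0, 7.5]
opening: 0.102
finger_force: 79.5
```

```bash
python3 -c "
from h import *
st()
print(ctrl.sign_off())"
```

```text
t 10.7 box xyz mm [  9.8 -96.3 137.7] yaw err 0.0002 toolz [ 0.002  0.004 -1.   ] F [ 1.4 10.   7.5] q [-0.75  0.16  1.9   0.01  1.08  1.06] open 0.102 ff 79.5 r 0.5744778579332984
the job is handed in; nothing more can be done
None
```

I pushed the door shut onto its catch, then pulled the shutter to the mark (pointer within about 0.3 mm of the fin in the last wrist picture) and handed the job in at 10.7 s with it still gripped; sign-off returned no verdict.

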